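# Make up two table trays

### The job

Make up the two table trays from the stock on the worktop: the blue tray gets the pepper shaker on its white spot and the jar with the red lid on its black spot; the wooden tray gets the green candle on its white spot and the jar with the yellow lid on its black spot. Stand each one upright in the middle of its spot and let go; leave the jar with the black lid where it is.

Things in the scene. Friction and masses are not known exactly. Their poses are not given: they have to be found in the camera images.
- wood_tray: Small shallow brown wooden tray, fixed to the worktop, 95 mm (x) by 150 mm (y), rim 12 mm high and 6 mm thick, floor 6 mm above the worktop. Origin: centre of its underside; z up. On its floor are two flush round spots, 58 mm in diameter: the white spot, its centre at y = +38 mm (x = 0), and the black spot, at y = -38 mm (x = 0), in the tray's axes. Seen from the robot white is the left spot.
- blue_tray: Small shallow blue painted tray, fixed to the worktop, 95 mm (x) by 150 mm (y), rim 12 mm high and 6 mm thick, floor 6 mm above the worktop. Origin: centre of its underside; z up. On its floor are two flush round spots, 58 mm in diameter: the white spot, its centre at y = +38 mm (x = 0), and the black spot, at y = -38 mm (x = 0), in the tray's axes. Seen from the robot white is the left spot.
- pepper_mid (a point): Pepper shaker: clear body with grey-brown pepper inside and a grey domed top with holes; round, 44 mm in diameter up to about 70 mm, then narrowing to 34 mm; 90 mm tall, standing upright, loose. Point: its centre, on its axis, 45 mm above its underside; z up.
- candle_mid (a point): Plain grey-green pillar candle, round, 52 mm in diameter at most (slightly narrower lower down), 144 mm tall, standing upright, loose. Point: its centre, on its axis, 72 mm above its underside; z up.
- red_jar_mid (a point): Spice jar, white body with a red screw lid and a red stripe round it; round, 45 mm in diameter, 80 mm tall, standing upright on the worktop, loose. Point: its centre, on its axis, 40 mm above its underside; z up. To be moved.
- yellow_jar_mid (a point): Spice jar, white body with a yellow screw lid and a yellow stripe round it; round, 45 mm in diameter, 80 mm tall, standing upright on the worktop, loose. Point: its centre, on its axis, 40 mm above its underside; z up. To be moved.
- black_jar_mid (a point): Spice jar, white body with a black screw lid and a black stripe round it; round, 45 mm in diameter, 80 mm tall, standing upright on the worktop, loose. Point: its centre, on its axis, 40 mm above its underside; z up. Not wanted: it stays where it stands.

How it is judged:
By the outcome, as a careful person would: the job done as asked, in the order asked, and still so for the second after the job is handed in, with the robot touching nothing.
It also fails if it takes over 128 s, if anything falls off the work surface, if the arm or the gripper's body presses on something with over 40 N, if the wrist force passes 120 N, or if a joint passes its speed limit or range.

### The arm

A 7-joint arm with a two-finger parallel gripper is mounted at the origin on a cart in front of the work surface, level with it; the furniture and walls round the work are solid. World frame = base frame: x ahead of the robot, y to its left, z up, the work surface at z = 0. Lengths are in m, angles in rad, forces in N, time in s.
With the tool pointing down it reaches from about 0.425 to 0.925 m from the base axis. Payload 6.8 kg.
Tool frame: the origin (TCP) lies on the front face of the gripper's body, between the roots of the fingers; the fingertips stand 73 mm ahead of it and the grasp point (between the pads) lies 54 mm ahead of it (env.nose_length is the distance from the TCP to the fingertips, in m); z points along the fingers, y is the direction in which the jaws open and shut (so a half turn about z gives the same grasp; the last joint's range is limited). The gripper opens to 85 mm and grips with 20 to 120 N. Pads are 22 mm wide; open, the fingers measure 114 mm over their backs; the gripper's body (76 mm by 85 mm) begins 54 mm behind the grasp point. The pads swing forward as they close: fully open they stand 13 mm farther back than shut.
Start: joints at [1.233, 0.477, 0.022, 1.555, -0.011, 1.109, -0.083], TCP at [0.154, -0.657, 0.304] pointing down, gripper open.
Joint ranges: [-2.96, 2.96], [-0.34, 2.1], [-1.41, 1.46], [0.24, 2.44], [-1.37, 4.51], [0.17, 1.92], [-2.96, 2.96]. Speed limits (rad/s): [2.39, 2.39, 3.14, 3.14, 3.14, 3.14, 3.14].

### API

Orientations are given as a unit quaternion [w, x, y, z].
In Python, from cell import env, kin, camera, calibration, job gives the robot as it stands. The module is installed in compiled form; this text tells all that it offers. Calls block until the motion is done:
- env.reach(position, orientation): joint-space move of the TCP to a pose.
- env.movel(position, velocity=0.15, rot=None, stop_force=None): straight line of the TCP; rot=None keeps the orientation; velocity is the mean speed in m/s. With stop_force (N) it stops when the force on the tool has changed by that much, and returns True; else False.
- env.goto_joints(angles): joint-space move.
- env.grip(opening, f_grip=None): finger opening in m; f_grip is the grip in N (None keeps the last); returns when the fingers have stopped.
- env.dwell(seconds).
- kin.inverse_kinematics(position, orientation): joint angles nearest the present ones, or None.
- env.get_state(): the state.
- camera(name): name is "side" or "top" or "wrist"; returns (picture, depth): 480x640x3 uint8, blue, green, red; 480x640 float32, m along the optical axis (not along the pixel's ray), 0 where there is no reading.
- calibration(name): a dict with "fx", "fy", "cx", "cy" (pixels), "rvec" (rotation vector, rad) and "tvec" (3), from world to camera coordinates, as OpenCV has them. Camera axes: x right, y down, z forward; pixel columns grow to the right and rows downward; lengths in m; the calibration is good to about 2 mm. A picture is of the moment at which its call begins: read the wrist's pose just before it. calibration takes no time and is no camera call; for the wrist camera it gives the pose at the moment of the call.
A pose or a line that the arm cannot do raises env.PlanningError and nothing moves.
- job.job_done(): hands the job in, once; it reports no verdict.
The state is a dict: "time": time; "qpos": joint angles; "joint_velocities": joint speeds; "joint_torque": joint torques, N m; "tcp_pos": TCP position; "orientation": TCP orientation; "force": force on the tool from outside, world axes, zero at the start; "torque": the same for the moment, N m; "opening": finger opening in m.
Only numpy, scipy, OpenCV 4.12 (cv2) and the standard library are available. Lean on these libraries where they do the work, as an engineer would, in place of code of your own. Each camera call takes 0.05 s, during which the arm holds its last target.

## Working session

There is one attempt and no reset: what is moved stays moved. The work goes in short steps, each a Python script; the robot and the scene stay as the last script left them, time stands still between calls to the robot, and variables do not carry over. Pictures are saved under pics/ and viewed, and the job is handed in when it is done.

```bash
mkdir -p pics; ls; python3 - <<'E'
from cell import env,camera,calibration
import cv2,numpy as np
s=env.get_state();print(s['time'],s['tcp_pos'],s['orientation'],s['opening'])
for n in ['side','top','wrist']:
    c=calibration(n);p,d=camera(n);cv2.imwrite(f'pics/{n}0.png',p);np.save(f'{n}0.npy',d);print(n,c)
E
```

```text
pics
0.0 [ 0.15364844 -0.6568091   0.30292276] [-8.90687801e-04  9.93405279e-01  1.14652215e-01 -1.67863284e-04] 0.08597852005950068
side {'fx': 522.2065005507158, 'fy': 522.2065005507158, 'cx': 322.77462045927, 'cy': 231.26628945215168, 'rvec': array([ 0.79579879, -2.46077653,  1.21681257]), 'tvec': array([0.39277715, 0.23683042, 0.97782837])}
top {'fx': 561.0976613044974, 'fy': 561.0976613044974, 'cx': 328.4431746028166, 'cy': 243.38814232270215, 'rvec': array([ 2.05300408, -2.14688636,  0.2404333 ]), 'tvec': array([0.028099  , 0.49101225, 1.42632891])}
wrist {'fx': 425.76019796670136, 'fy': 425.76019796670136, 'cx': 314.89041461509834, 'cy': 241.16686942830884, 'rvec': array([-2.25415654,  1.7878963 ,  0.28991655]), 'tvec': array([-0.67390959, -0.03998073,  0.38101965])}
```

View pics/side0.png

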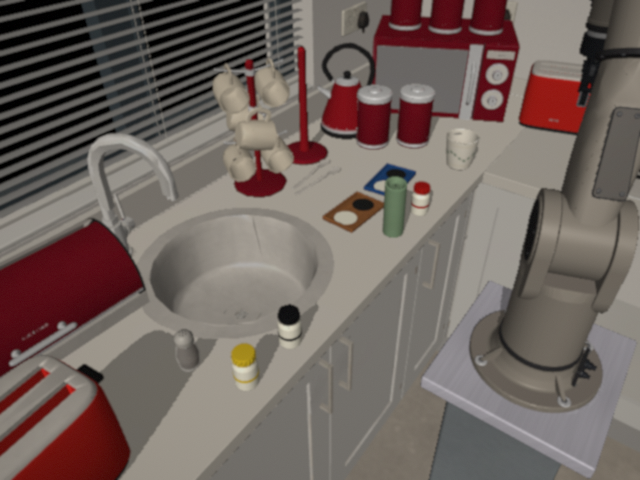

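View pics/top0.png

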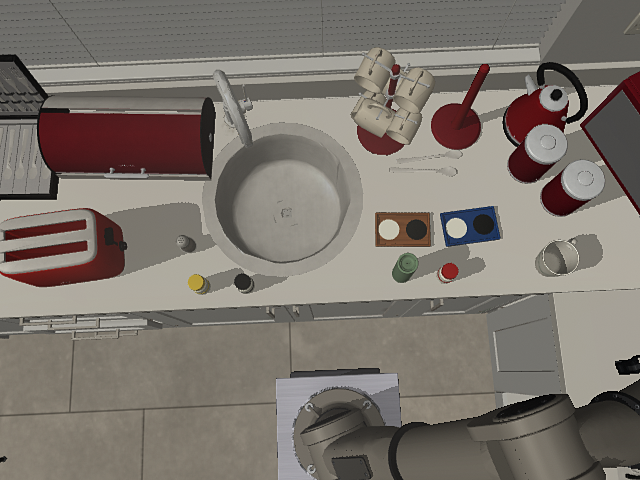

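View pics/wrist0.png

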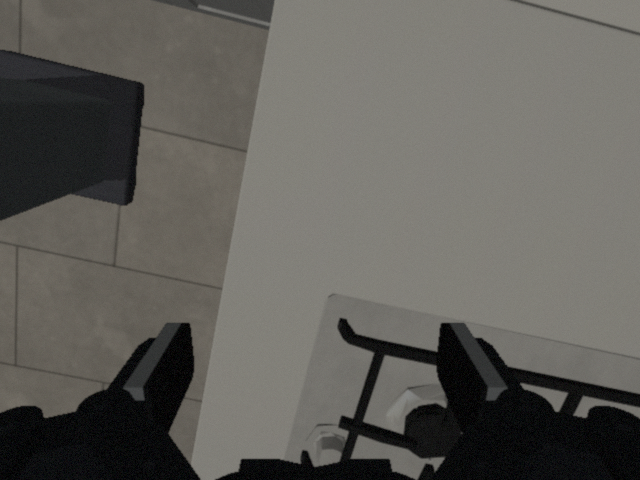

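Top view: wooden tray at about (404,229), blue tray at (471,226), candle at (405,264), red jar at (449,271). Pepper shaker is at (186,242), yellow jar at (197,283), black jar at (243,282). The side view shows the same layout. Next I measure these positions.

```bash
cat > h.py <<'E'
import cv2,numpy as np
from cell import env,kin,camera,calibration,job
def cloud(c,d):
    v,u=np.mgrid[0:480,0:640]
    P=np.stack([(u-c['cx'])/c['fx']*d,(v-c['cy'])/c['fy']*d,d],-1)
    R=cv2.Rodrigues(c['rvec'])[0]
    return (P-c['tvec'])@R
def toplane(c,uv,z):
    uv=np.atleast_2d(uv);R=cv2.Rodrigues(c['rvec'])[0]
    r=np.c_[(uv[:,0]-c['cx'])/c['fx'],(uv[:,1]-c['cy'])/c['fy'],np.ones(len(uv))]@R
    o=-R.T@c['tvec'];return o+r*((z-o[2])/r[:,2])[:,None]
E
python3 - <<'E'
from h import *
c=calibration('top');p=cv2.imread('pics/top0.png');d=np.load('top0.npy');W=cloud(c,d)
print('table z',np.median(W[260:275,310:380,2]), 'cam',-cv2.Rodrigues(c['rvec'])[0].T@c['tvec'])
for n,(u,v,h,r) in dict(pepper=(186,242,.09,14),yellow=(197,283,.08,14),black=(243,282,.08,14),candle=(405,264,.144,18),red=(449,271,.08,14)).items():
    w=W[v-r:v+r,u-r:u+r].reshape(-1,3);w=w[w[:,2]>.01]
    t=w[w[:,2]>w[:,2].max()-.012]
    (e,rad)=cv2.minEnclosingCircle(t[:,:2].astype(np.float32))
    (e2,rad2)=cv2.minEnclosingCircle(w[:,:2].astype(np.float32))
    print(n,'ztop',w[:,2].max().round(3),'top mean',t[:,:2].mean(0).round(4),'mid',((t.max(0)+t.min(0))/2)[:2].round(4),'encl',np.round(e,4),round(rad,4),'all',np.round(e2,4),round(rad2,4),len(t))
g=cv2.cvtColor(p,cv2.COLOR_BGR2HSV)
for n,(x0,x1,y0,y1) in dict(wood=(370,437,205,252),blue=(438,506,198,250)).items():
    roi=p[y0:y1,x0:x1].astype(int)
    sat=roi.max(2)-roi.min(2)
    for nm,m in (('white',(roi.min(2)>190)&(sat<40)),('black',roi.max(2)<45)):
        k,l,s,ce=cv2.connectedComponentsWithStats(m.astype(np.uint8))
        for i in range(1,k):
            if s[i,4]>150: print(n,nm,s[i],(ce[i]+[x0,y0]).round(2),toplane(c,ce[i]+[x0,y0],.006)[0].round(4))
big=cv2.resize(p[190:310,370:530],None,fx=5,fy=5,interpolation=cv2.INTER_CUBIC);cv2.imwrite('pics/topR.png',big)
big=cv2.resize(p[190:310,120:280],None,fx=5,fy=5,interpolation=cv2.INTER_CUBIC);cv2.imwrite('pics/topL.png',big)
E
```

```text
table z 0.000233710091342905 cam [0.15644551 0.01324799 1.50054858]
pepper ztop 1.501 top mean [0.1564 0.0132] mid [0.1564 0.0132] encl [0.1564 0.0132] 0.0001 all [0.3397 0.2077] 0.2673 1
yellow ztop 1.501 top mean [0.1564 0.0132] mid [0.1564 0.0132] encl [0.1564 0.0132] 0.0001 all [0.2855 0.1909] 0.2197 1
black ztop 1.501 top mean [0.1564 0.0132] mid [0.1564 0.0132] encl [0.1564 0.0132] 0.0001 all [0.2875 0.1386] 0.1815 4
candle ztop 1.501 top mean [0.1564 0.0132] mid [0.1564 0.0132] encl [0.1564 0.0132] 0.0001 all [ 0.3202 -0.1147] 0.2079 8
red ztop 1.501 top mean [0.1564 0.0132] mid [0.1564 0.0132] encl [0.1564 0.0132] 0.0001 all [ 0.2829 -0.1542] 0.2099 3
wood black [ 36  15  21  20 316] [416.03 229.3 ] [ 0.5323 -0.2363  0.006 ]
blue black [ 35  16  21  21 324] [483.11 224.  ] [ 0.5389 -0.4218  0.006 ]
```

View pics/topR.png

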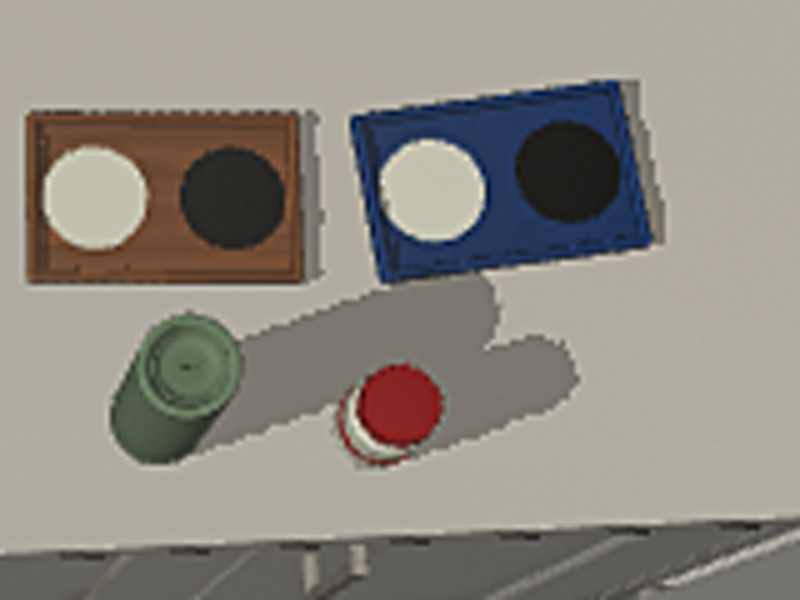

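View pics/topL.png

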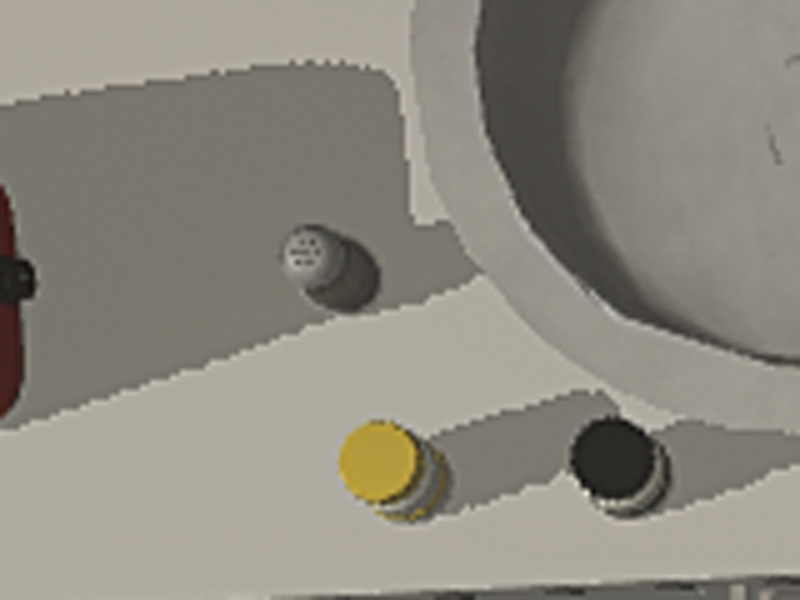

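```bash
cat > m.py <<'E'
from h import *
def fitseg(p,c,mask,z,lbl,area=60):
    k,l,s,ce=cv2.connectedComponentsWithStats(mask.astype(np.uint8))
    for i in range(1,k):
        if s[i,4]>area:
            print(lbl,s[i],ce[i].round(2),toplane(c,ce[i],z)[0].round(4))
def measure(p,d,c):
    W=cloud(c,d)
    I=p.astype(int);b,g,r=I[...,0],I[...,1],I[...,2]
    win=np.zeros((480,640),bool);win[200:305,130:510]=1
    win[:,265:370]=0
    fitseg(p,c,win&(r>90)&(g<50)&(b<50),.08,'red lid')
    fitseg(p,c,win&(r>140)&(g>110)&(b<90),.08,'yel lid')
    fitseg(p,c,win&(I.max(2)<50),.08,'black@.08')
    fitseg(p,c,win&(I.max(2)<50),.006,'black@.006')
    w2=win.copy();w2[253:]=0;w2[:,:372]=0
    fitseg(p,c,w2&(I.min(2)>165),.006,'white@.006',150)
    for n,(u,v,r) in dict(pepper=(186,242,14),yellow=(197,283,14),black=(243,282,14),candle=(405,264,18),red=(449,271,14)).items():
        w=W[v-r:v+r,u-r:u+r].reshape(-1,3);dd=d[v-r:v+r,u-r:u+r].ravel();w=w[(dd>0)&(w[:,2]>.012)&(w[:,2]<.2)]
        if len(w)<5: continue
        top=np.percentile(w[:,2],97);t=w[w[:,2]>top-.008]
        print(n,'ztop',top.round(3),'mean',t[:,:2].mean(0).round(4),'mid',((t.max(0)+t.min(0))/2)[:2].round(4),'ext',(t.max(0)-t.min(0))[:2].round(3),len(t))
    return W
E
python3 - <<'E'
from m import *
c=calibration('top');p=cv2.imread('pics/top0.png');d=np.load('top0.npy')
W=measure(p,d,c)
# edges, tray axes
for n,(x0,x1,y0,y1) in dict(wood=(370,437,205,252),blue=(438,508,198,250)).items():
    I=p[y0:y1,x0:x1].astype(int)
    m=(I[...,2]>I[...,0]+25) if n=='wood' else (I[...,0]>I[...,2]+25)
    m=cv2.morphologyEx(m.astype(np.uint8),cv2.MORPH_CLOSE,np.ones((23,23)))
    pts=np.argwhere(m)[:,::-1]+[x0,y0]
    print(n,cv2.minAreaRect(toplane(c,pts,.012)[:,:2].astype(np.float32)))
# sink edge/heights map and toaster
for x in np.arange(.3,.75,.05):
    row=[]
    for y in np.arange(.75,-.8,-.05):
        s=(abs(W[...,0]-x)<.02)&(abs(W[...,1]-y)<.02)&(d>0)
        row.append('%4d'%(1000*W[...,2][s].max()) if s.any() else '  --')
    print('%.2f'%x,''.join(row))
E
```

```text
red lid [441 263  17  16 197] [449.57 270.53] [ 0.4007 -0.3013  0.08  ]
yel lid [188 274  15  17 187] [195.03 281.84] [0.4007 0.3521 0.08  ]
black@.08 [473 214  21  21 326] [483.08 223.95] [ 0.5201 -0.4002  0.08  ]
black@.08 [406 220  21  20 325] [416.03 229.22] [ 0.5139 -0.224   0.08  ]
black@.08 [234 274  17  16 199] [242.21 281.24] [0.3969 0.2313 0.08  ]
black@.006 [473 214  21  21 326] [483.08 223.95] [ 0.5391 -0.4218  0.006 ]
black@.006 [406 220  21  20 325] [416.03 229.22] [ 0.5325 -0.2363  0.006 ]
black@.006 [234 274  17  16 199] [242.21 281.24] [0.4094 0.2426 0.006 ]
white@.006 [446 218  21  20 313] [456.02 227.65] [ 0.532  -0.3464  0.006 ]
white@.006 [379 220  20  19 311] [388.49 229.08] [ 0.5363 -0.1608  0.006 ]
pepper ztop 0.092 mean [0.5099 0.3866] mid [0.5108 0.3859] ext [0.028 0.031] 90
yellow ztop 0.085 mean [0.4002 0.3508] mid [0.3995 0.3514] ext [0.039 0.038] 166
black ztop 0.085 mean [0.3968 0.2318] mid [0.3966 0.2327] ext [0.04  0.039] 159
candle ztop 0.144 mean [ 0.4165 -0.1886] mid [ 0.4142 -0.185 ] ext [0.051 0.05 ] 159
red ztop 0.084 mean [ 0.4012 -0.3023] mid 
[... 728 characters left out ...]
41 149   8   8  10   9   8  11  99 100  86   7   6
0.50  191 191 191 192 187   8   9  93  78   9   9  -5-139-138   1   9  10   6  15  17  21  19  17  17  19   9   8  10   7   8   9
0.55  193 192 193 193 175   9   9   7  11  10 -20-140-148-151-146  -7  12   8  14  19  20  16  16  14  17   9   8 175 178  10   9
0.60   --  -- 169 176   8   9  10  10  10   9-141-148-151-154-152-137  10  10  13   9   9   7  11  19  17  10   9 177 181 176   9
0.65   39   9  10   9   9   9  10   9  11   9-146-149-151-151-151-144   9   7   7  10   9   9  10   9   8 173 175 178 176 165  --
0.70   42  44  44  87  92  99 103 114 117  12-139 243-152-151-151-132  13   8   9  12  12  12  10  10   9 175 183 178   8   9 232
```

```bash
cat >> h.py <<'E'
from scipy.spatial.transform import Rotation as Ro
def quat(psi): # tool down, jaw axis (tool y) at world angle psi
    y=np.array([np.cos(psi),np.sin(psi),0]);z=np.array([0,0,-1.]);x=np.cross(y,z)
    q=Ro.from_matrix(np.c_[x,y,z]).as_quat();return [q[3],q[0],q[1],q[2]]
E
python3 - <<'E'
from h import *
s=env.get_state();w,x,y,z=s['orientation'];R=Ro.from_quat([x,y,z,w]).as_matrix()
c=calibration('wrist');Rc=cv2.Rodrigues(c['rvec'])[0];o=-Rc.T@c['tvec']
print('cam in tool',R.T@(o-s['tcp_pos']),'cam axes in tool\n',R.T@Rc.T)
P=dict(pep=(.510,.3865),red=(.4007,-.3015),can=(.415,-.187),yel=(.4005,.3515),BW=(.532,-.3464),BB=(.539,-.4218),WW=(.5363,-.1608),WB=(.5325,-.2363))
for n,(a,b) in P.items():
    for deg in (-90,-45,0,45,90,135,180):
        o=[]
        for zz in (.1,.16,.3,.36):
            q=kin.inverse_kinematics([a,b,zz],quat(np.radians(deg)))
            o.append('-' if q is None else '%.1f'%q[6])
        print(n,deg,o,end='; ')
    print()
E
```

```text
cam in tool [ 0.08185025 -0.00040483 -0.07057875] cam axes in tool
 [[-2.39634010e-04 -9.49183119e-01 -3.14724242e-01]
 [ 9.99999707e-01 -4.56447315e-04  6.15199341e-04]
 [-7.27591865e-04 -3.14724002e-01  9.49182950e-01]]
pep -90 ['-2.8', '-2.7', '-2.8', '-2.8']; pep -45 ['-2.1', '-2.1', '-2.1', '-2.1']; pep 0 ['-1.2', '-1.2', '-1.1', '-1.1']; pep 45 ['-0.4', '-0.4', '-0.3', '-0.4']; pep 90 ['0.3', '0.3', '0.5', '0.3']; pep 135 ['0.9', '0.9', '1.1', '1.1']; pep 180 ['1.6', '1.7', '1.9', '1.9']; 
red -90 ['-1.1', '-1.1', '-1.1', '-1.1']; red -45 ['-0.5', '-0.4', '-0.3', '-0.3']; red 0 ['0.2', '0.3', '0.4', '0.4']; red 45 ['0.9', '1.0', '1.2', '1.2']; red 90 ['1.6', '1.7', '1.9', '2.0']; red 135 ['2.0', '2.2', '2.5', '2.6']; red 180 ['-2.4', '-2.5', '-2.6', '-2.6']; 
can -90 ['-1.4', '-1.4', '-1.3', '-1.3']; can -45 ['-0.8', '-0.7', '-0.6', '-0.5']; can 0 ['-0.1', '0.0', '0.2', '0.2']; can 45 ['0.6', '0.8', '1.0', '1.0']; can 90 ['1.4', '1.5', '1.7', '1.8']; can 135 ['1.8', '1.9', '2.3', '2.5']; can 180 ['-2.7', '-2.8', '-2.9', '-2.9']; 
yel -90 ['-2.9', '-2.9', '-2.9', '-2.4']; yel -4
[... 606 characters left out ...]
', '0.4']; BB 45 ['1.0', '1.1', '1.1', '1.2']; BB 90 ['1.7', '1.8', '1.9', '1.9']; BB 135 ['2.2', '2.3', '2.4', '2.5']; BB 180 ['-2.3', '-2.4', '-2.5', '-2.5']; 
WW -90 ['-1.5', '-1.5', '-1.5', '-1.5']; WW -45 ['-0.9', '-0.8', '-0.7', '-0.7']; WW 0 ['-0.2', '-0.1', '-0.0', '0.0']; WW 45 ['0.5', '0.6', '0.7', '0.8']; WW 90 ['1.3', '1.3', '1.5', '1.5']; WW 135 ['1.7', '1.8', '2.1', '2.1']; WW 180 ['-2.8', '-2.9', '-2.3', '-2.4']; 
WB -90 ['-1.4', '-1.4', '-1.3', '-1.3']; WB -45 ['-0.7', '-0.7', '-0.6', '-0.6']; WB 0 ['-0.0', '0.0', '0.1', '0.2']; WB 45 ['0.7', '0.8', '0.9', '0.9']; WB 90 ['1.4', '1.5', '1.6', '1.7']; WB 135 ['1.9', '2.0', '2.2', '2.2']; WB 180 ['-2.6', '-2.7', '-2.8', '-2.8'];
```

```bash
python3 - <<'E'
from h import *
q90=quat(-np.pi/2);q45=quat(-np.pi/4)
env.reach([.47,-.05,.33],q90);print(env.get_state()['time'])
env.reach([.510,.3865,.28],q45);s=env.get_state();print(s['time'],s['tcp_pos'])
c=calibration('wrist');p,d=camera('wrist');cv2.imwrite('pics/w1.png',p);np.save('w1.npy',d)
W=cloud(c,d);m=(d>0)&(W[...,2]>.03)&(W[...,2]<.12)&(np.hypot(W[...,0]-.51,W[...,1]-.386)<.05)
w=W[m];
for a,b in((.03,.07),(.075,.1)):
    t=w[(w[:,2]>a)&(w[:,2]<b)];print(a,len(t),t.mean(0).round(4),t.min(0).round(4),t.max(0).round(4))
E
```

```text
2.5833
4.2 [0.51118599 0.38474915 0.28004357]
0.03 1077 [0.5218 0.3945 0.0485] [0.4949 0.367  0.0301] [0.5327 0.4079 0.07  ]
0.075 2013 [0.5115 0.3895 0.0857] [0.4924 0.3708 0.0751] [0.5266 0.4047 0.0918]
```

View pics/w1.png

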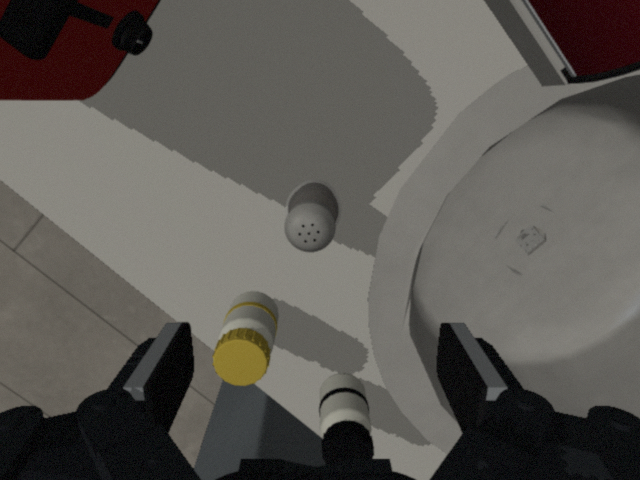

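Wrist view: pepper dome centre at about (310,233), yellow lid (242,362), black lid (347,440).

```bash
python3 - <<'E'
from h import *
s=env.get_state();print(s['tcp_pos'])
c=calibration('wrist')
print(toplane(c,[310,234],.088),toplane(c,[242,363],.08))
d=np.load('w1.npy');W=cloud(c,d)
m=(d>0)&(W[...,2]>.074)&(W[...,2]<.084)&(np.hypot(W[...,0]-.51,W[...,1]-.386)<.05)
# slice fit of circle at shoulder, body surface
from scipy.optimize import least_squares
for a,b in((.04,.065),(.076,.082)):
    t=W[(d>0)&(W[...,2]>a)&(W[...,2]<b)&(np.hypot(W[...,0]-.51,W[...,1]-.386)<.05)]
    r=least_squares(lambda x:np.hypot(t[:,0]-x[0],t[:,1]-x[1])-x[2],[.51,.386,.02],loss='soft_l1',f_scale=.001).x
    print(a,r.round(4),len(t))
E
```

```text
[0.51121446 0.38470657 0.28010342]
[[0.50906734 0.38623387 0.088     ]] [[0.40057498 0.35001389 0.08      ]]
0.04 [0.5101 0.3865 0.0187] 756
0.076 [0.5096 0.3876 0.0162] 384
```

```bash
cat >> h.py <<'E'
def ml(p,v=.15,tag='',**k):
    r=env.movel(list(p),velocity=v,**k);s=env.get_state()
    print(tag,'t%.1f'%s['time'],'tcp',np.round(s['tcp_pos'],4),'err',np.round(s['tcp_pos']-np.array(p),4),'F',np.round(s['force'],1),'op %.4f'%s['opening'],r);return s
E
python3 - <<'E'
from h import *
ml([.510,.387,.2],.2);ml([.510,.387,.104],.12,stop_force=15)
env.grip(0.02,40);s=env.get_state();print(s['opening'],s['time'],s['force'])
ml([.510,.387,.30],.15)
c=calibration('wrist');p,d=camera('wrist');cv2.imwrite('pics/w2.png',p)
E
```

```text
t4.8 tcp [0.5104 0.387  0.2007] err [0.0004 0.     0.0007] F [0.1 0.  0.9] op 0.0855 False
 t5.8 tcp [0.5103 0.3875 0.1048] err [0.0003 0.0005 0.0008] F [ 0.1  0.6 -0.3] op 0.0855 False
0.03865048471703294 6.2583 [-1.07794277 -1.4439135   5.22990013]
 t7.7 tcp [0.5097 0.3866 0.2989] err [-0.0003 -0.0004 -0.0011] F [ 0.4 -0.4 -0.8] op 0.0384 False
```

View pics/w2.png

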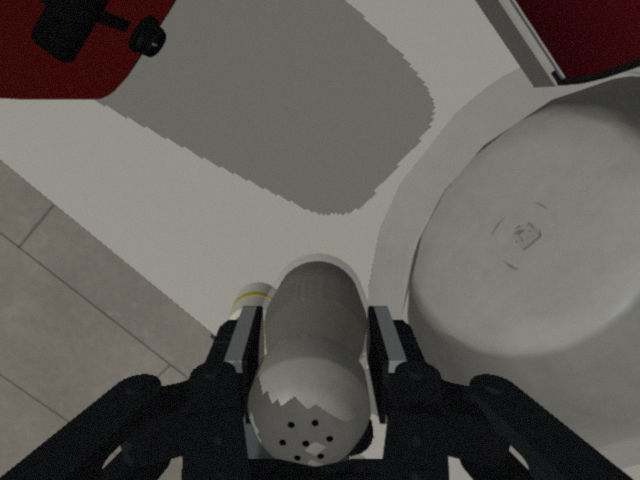

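The wrist view shows the shaker gripped and upright between the pads (310,400). I'll carry it to the blue tray's white spot.

```bash
python3 - <<'E'
from h import *
q45=quat(-np.pi/4)
env.reach([.48,-.05,.32],q45)
env.reach([.532,-.3464,.30],q45)
p,d=camera('top');cv2.imwrite('pics/t2.png',p)
ml([.532,-.3464,.13],.15);s=ml([.532,-.3464,.108],.03,stop_force=6)
E
```

```text
t11.9 tcp [ 0.5327 -0.3466  0.1311] err [ 0.0007 -0.0002  0.0011] F [ 0.2 -0.9 -1.3] op 0.0388 False
 t12.5 tcp [ 0.5317 -0.3464  0.1109] err [-0.0003 -0.      0.0029] F [-0.9  0.4  5.6] op 0.0388 True
```

```bash
python3 - <<'E'
from h import *
env.grip(.085);env.dwell(.2)
ml([.532,-.3464,.15],.08);ml([.532,-.3464,.32],.2)
p,d=camera('wrist');cv2.imwrite('pics/w3.png',p)
q=quat(-np.pi/2)
env.reach([.40,-.3015,.30],q)
c=calibration('wrist');p,d=camera('wrist');cv2.imwrite('pics/w4.png',p);np.save('w4.npy',d)
p2,d2=camera('top');cv2.imwrite('pics/t3.png',p2)
I=p.astype(int);m=(I[...,2]>90)&(I[...,1]<60)&(I[...,0]<60)
k,l,s,ce=cv2.connectedComponentsWithStats(m.astype(np.uint8))
for i in range(1,k):
    if s[i,4]>300: print(s[i],toplane(c,ce[i],.08))
print(env.get_state()['time'])
E
```

```text
t13.9 tcp [ 0.5319 -0.3465  0.1502] err [-0.0001 -0.0001  0.0002] F [-1.2 -0.3  0.8] op 0.0852 False
 t14.9 tcp [ 0.5313 -0.3463  0.3185] err [-0.0007  0.0001 -0.0015] F [ 0.3 -0.1 -0.4] op 0.0847 False
[ 290  193   57   56 2381] [[ 0.40053328 -0.30300327  0.08      ]]
15.6583
```

View pics/w3.png

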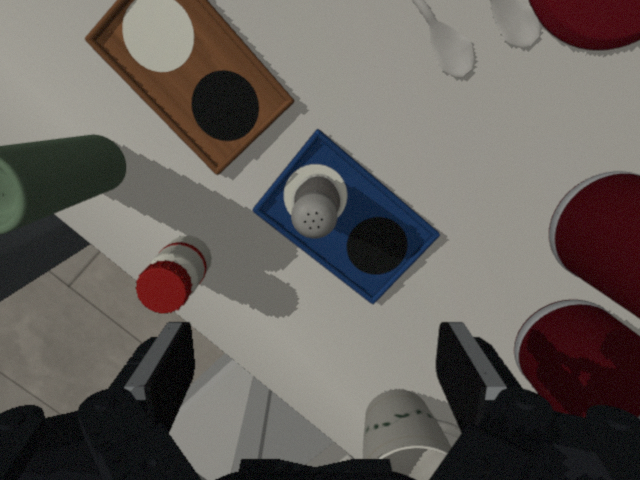

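View pics/w4.png

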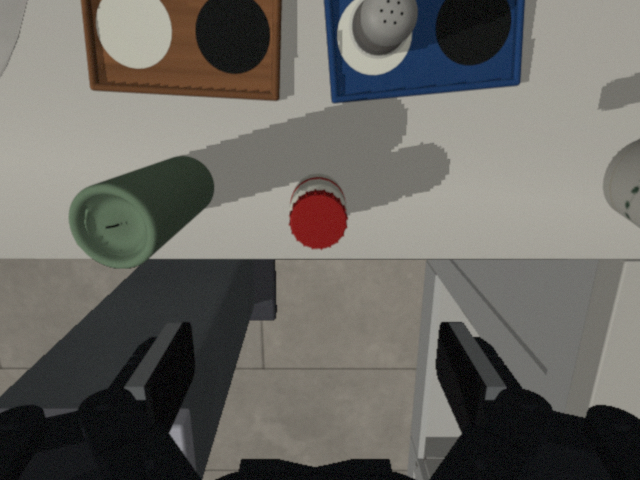

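Pepper stands centred on the blue tray's white spot (w3, around (315,200)). The red lid is at (318,220) in w4, and both cameras agree on where it is.

```bash
python3 - <<'E'
from h import *
c=calibration('wrist');print('candle',toplane(c,[[115,226]],.144))
ml([.4006,-.302,.2],.2);ml([.4006,-.302,.099],.12,stop_force=15)
env.grip(0.02,40);s=env.get_state();print(s['opening'],s['time'],s['force'])
ml([.4006,-.302,.30],.15)
q=quat(np.radians(5.4))
env.reach([.539,-.4218,.28],q)
p,d=camera('wrist');cv2.imwrite('pics/w5.png',p)
ml([.539,-.4218,.13],.15);s=ml([.539,-.4218,.102],.03,stop_force=6)
E
```

```text
candle [[ 0.41653541 -0.19035346  0.144     ]]
 t16.3 tcp [ 0.4016 -0.3021  0.2005] err [ 0.001  -0.0001  0.0005] F [ 0.5 -0.2 -0.4] op 0.0850 False
 t17.3 tcp [ 0.4011 -0.3022  0.0996] err [ 0.0005 -0.0002  0.0006] F [-0.2 -0.2 -0.3] op 0.0848 False
0.04355158656988727 17.7583 [-1.71820633  1.59376955  6.33875011]
 t19.2 tcp [ 0.4002 -0.3018  0.2991] err [-0.0004  0.0002 -0.0009] F [ 0.2  0.1 -0.4] op 0.0437 False
 t21.8 tcp [ 0.5397 -0.4221  0.1312] err [ 0.0007 -0.0003  0.0012] F [-0.8 -0.7 -0. ] op 0.0438 False
 t22.6 tcp [ 0.5388 -0.4217  0.1058] err [-0.0002  0.0001  0.0038] F [-0.7  0.3  5.8] op 0.0434 True
```

View pics/w5.png

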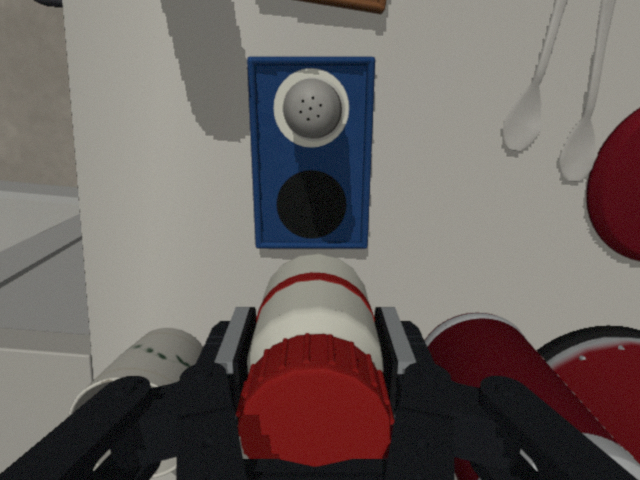

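The picture shows the red jar held upright and lined up with the black spot (312,203). It touched down at the expected height, so I release and go to the candle.

```bash
python3 - <<'E'
from h import *
env.grip(.085);env.dwell(.2)
ml([.539,-.4218,.15],.08);ml([.539,-.4218,.33],.2)
p,d=camera('wrist');cv2.imwrite('pics/w6.png',p)
q=quat(-np.pi/2)
env.reach([.4165,-.189,.34],q)
c=calibration('wrist');p,d=camera('wrist');cv2.imwrite('pics/w7.png',p);np.save('w7.npy',d)
W=cloud(c,d);w=W[(d>0)&(W[...,2]>.136)&(W[...,2]<.16)&(np.hypot(W[...,0]-.416,W[...,1]+.19)<.06)]
print(len(w),w.mean(0),w.min(0),w.max(0),cv2.minEnclosingCircle(w[:,:2].astype(np.float32)))
from scipy.optimize import least_squares
t=W[(d>0)&(W[...,2]>.03)&(W[...,2]<.12)&(np.hypot(W[...,0]-.416,W[...,1]+.19)<.05)]
print('body',least_squares(lambda x:np.hypot(t[:,0]-x[0],t[:,1]-x[1])-x[2],[.416,-.19,.025],loss='soft_l1',f_scale=.001).x.round(4),len(t))
print(env.get_state()['time'])
E
```

```text
t24.0 tcp [ 0.5388 -0.4219  0.15  ] err [-0.0002 -0.0001 -0.    ] F [-0.8  0.6 -0. ] op 0.0849 False
 t25.0 tcp [ 0.5383 -0.4217  0.3284] err [-0.0007  0.0001 -0.0016] F [-0.2  0.5  0.2] op 0.0850 False
2210 [ 0.41492824 -0.18788482  0.13994553] [ 0.38675304 -0.2114893   0.13600068] [ 0.43877469 -0.16061449  0.14541521] ((0.4128313958644867, -0.18617452681064606), 0.026124386116862297)
body [ 0.4118 -0.1865  0.0255] 1002
26.6167
```

View pics/w6.png

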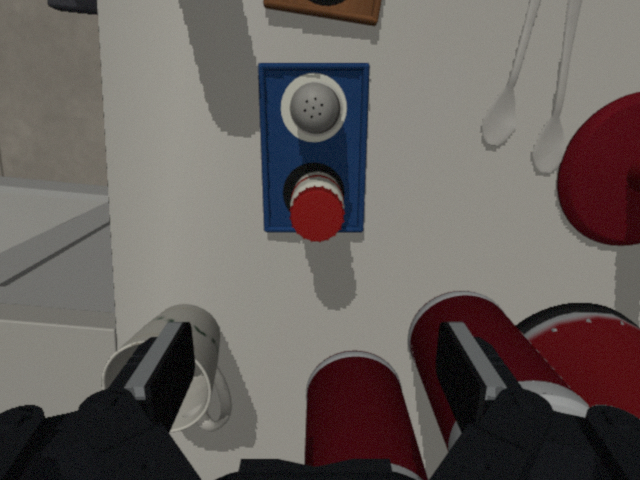

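View pics/w7.png

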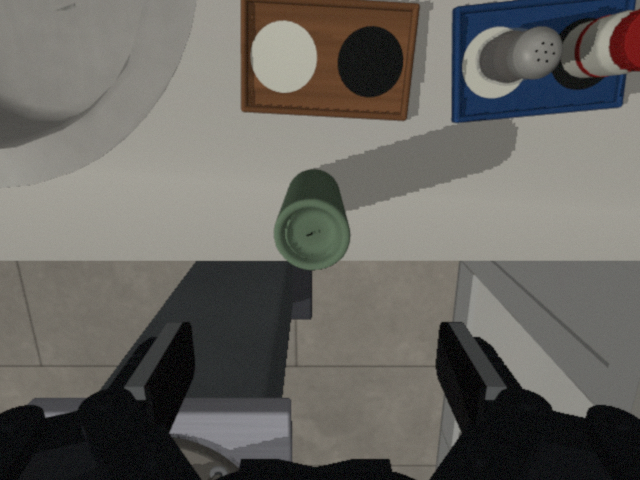

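```bash
python3 - <<'E'
from h import *
c=calibration('wrist');print(toplane(c,[312,235],.144),toplane(c,[[284,56],[370,61.5]],.006),env.get_state()['tcp_pos'])
print(kin.inverse_kinematics([.413,-.1865,.16],quat(-np.pi/2)),kin.inverse_kinematics([.5363,-.1608,.166],quat(-np.pi/2)))
E
```

```text
[[ 0.4144857  -0.18694301  0.144     ]] [[ 0.53513867 -0.16184959  0.006     ]
 [ 0.5307024  -0.23726233  0.006     ]] [ 0.41678817 -0.18936086  0.33988598]
[ 0.81563734  0.39577887 -0.62310595  2.16084377  0.36290102  0.68640855
 -1.62634655] [ 0.70438055  0.55388712 -0.68010222  1.9135492   0.46244146  0.83522452
 -1.79176946]
```

Candle rim centre is at (312,235), giving (0.4135, -0.187). Both cameras agree on the spots to about 1.5 mm.

```bash
python3 - <<'E'
from h import *
ml([.4135,-.1868,.25],.2);ml([.4135,-.1868,.160],.1,stop_force=15)
env.grip(0.03,40);s=env.get_state();print(s['opening'],s['time'],s['force'])
ml([.4135,-.1868,.24],.12)
ml([.5358,-.1613,.24],.12);ml([.5358,-.1613,.185],.1)
p,d=camera('top');cv2.imwrite('pics/t4.png',p)
p,d=camera('wrist');cv2.imwrite('pics/w8.png',p)
s=ml([.5358,-.1613,.161],.03,stop_force=6)
E
```

```text
t27.2 tcp [ 0.4141 -0.1869  0.2505] err [ 0.0006 -0.0001  0.0005] F [ 0.3 -0.2  1.1] op 0.0850 False
 t28.3 tcp [ 0.4139 -0.1869  0.1605] err [ 0.0004 -0.0001  0.0005] F [-0.2 -0.7 -0.8] op 0.0849 False
0.05031953724725126 28.6833 [-1.56847138  0.15800539  5.73735315]
 t29.5 tcp [ 0.4129 -0.1867  0.2393] err [-0.0006  0.0001 -0.0007] F [ 0.4 -0.  -3. ] op 0.0502 False
 t30.7 tcp [ 0.5351 -0.1616  0.2398] err [-0.0007 -0.0003 -0.0002] F [ 1.8 -0.4 -4. ] op 0.0504 False
 t31.4 tcp [ 0.5361 -0.1613  0.1853] err [0.0003 0.     0.0003] F [ 0.2 -1.4 -3.2] op 0.0506 False
 t32.1 tcp [ 0.5359 -0.1615  0.1665] err [ 0.0001 -0.0002  0.0055] F [-0.2  0.3  5.6] op 0.0498 True
```

View pics/w8.png

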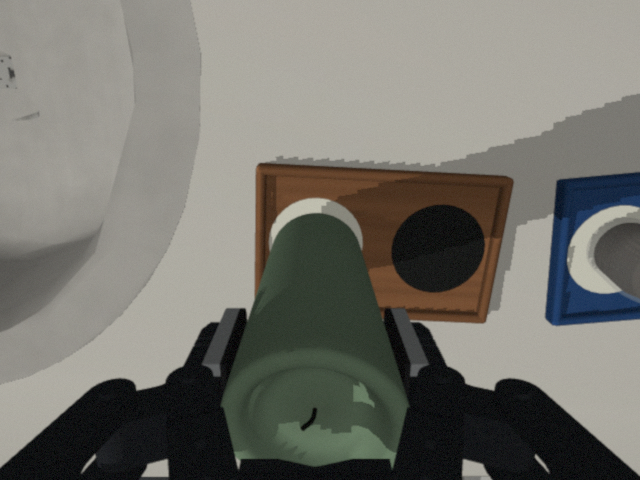

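Candle upright, its base over the white spot (317,230), with contact at the expected height. Release, then the yellow jar.

```bash
python3 - <<'E'
from h import *
env.grip(.085);env.dwell(.2)
ml([.5358,-.1613,.22],.08);ml([.5358,-.1613,.34],.2)
p,d=camera('wrist');cv2.imwrite('pics/w9.png',p)
q=quat(-np.pi/4)
env.reach([.47,.1,.34],q)
env.reach([.4003,.3515,.30],q)
c=calibration('wrist');p,d=camera('wrist');cv2.imwrite('pics/w10.png',p)
I=p.astype(int);m=(I[...,2]>120)&(I[...,1]>90)&(I[...,0]<80)
k,l,s,ce=cv2.connectedComponentsWithStats(m.astype(np.uint8))
for i in range(1,k):
    if s[i,4]>300: print(s[i],toplane(c,ce[i],.08))
s=env.get_state();print(s['time'],s['qpos'].round(2))
for z in(.33,.12): 
  q=kin.inverse_kinematics([.5317,-.2367,z],quat(np.radians(177)));print(None if q is None else np.round(q,2))
q=kin.inverse_kinematics([.47,0,.34],quat(np.radians(-110)));print(None if q is None else np.round(q,2))
E
```

```text
t33.6 tcp [ 0.5355 -0.1614  0.2197] err [-0.0003 -0.0001 -0.0003] F [-0.1 -0.2 -0.3] op 0.0848 False
 t34.3 tcp [ 0.5351 -0.1614  0.3386] err [-0.0007 -0.0001 -0.0014] F [-0.7 -0.1 -0.4] op 0.0847 False
[ 282  191   57   59 2430] [[0.40003933 0.35237514 0.08      ]]
36.5167 [-0.02  0.43 -1.03  1.85  0.41  1.1  -1.99]
[ 0.46  0.31 -0.18  1.74  0.06  1.09 -2.94]
[ 0.29  0.56  0.02  1.92 -0.02  0.66 -2.87]
[ 0.7   0.2  -0.92  1.94  0.18  1.09 -2.22]
```

View pics/w9.png

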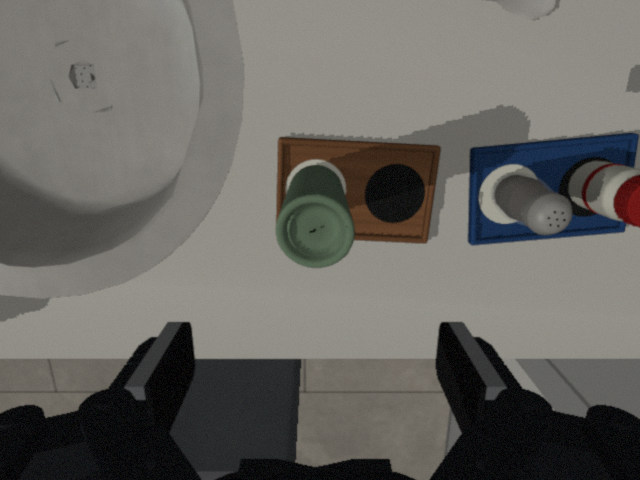

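View pics/w10.png

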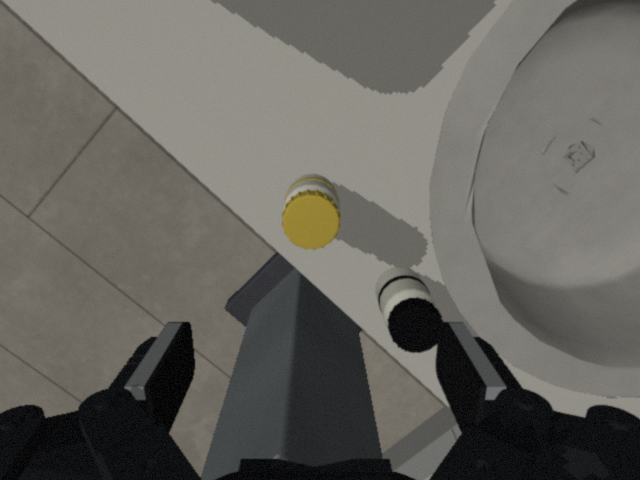

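Candle stands centred on its white spot (w9, (315,180)). In w10 the yellow lid is at (311,219) and the black jar is clear of the fingers.

```bash
python3 - <<'E'
from h import *
ml([.4003,.352,.2],.2);ml([.4003,.352,.104],.1,stop_force=15)
env.grip(0.02,40);s=env.get_state();print(s['opening'],s['time'],s['force'])
ml([.4003,.352,.32],.15)
env.reach([.47,0,.35],quat(np.radians(-110)))
q=quat(np.radians(-180))
env.reach([.5317,-.237,.33],q)
s=env.get_state();print(s['time'],s['tcp_pos'],s['qpos'].round(2))
p,d=camera('wrist');cv2.imwrite('pics/w11.png',p)
p,d=camera('top');cv2.imwrite('pics/t5.png',p)
E
```

```text
t37.2 tcp [0.4009 0.3522 0.2009] err [0.0006 0.0002 0.0009] F [-0.3  0.2 -0.2] op 0.0848 False
 t38.3 tcp [0.4005 0.3524 0.1046] err [0.0002 0.0004 0.0006] F [-0.3 -0.  -0.2] op 0.0848 False
0.04345896407045181 38.7417 [-1.41545345 -0.47526605  5.51044761]
 t40.3 tcp [0.4001 0.3516 0.3191] err [-0.0002 -0.0004 -0.0009] F [ 0.1  0.5 -1.2] op 0.0436 False
42.65 [ 0.53233742 -0.23449547  0.32994534] [ 0.6   0.33 -0.37  1.73  0.13  1.1  -2.94]
```

View pics/w11.png

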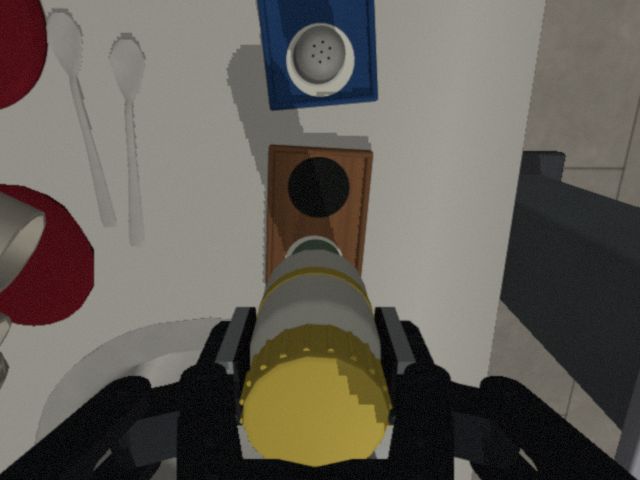

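View pics/t5.png

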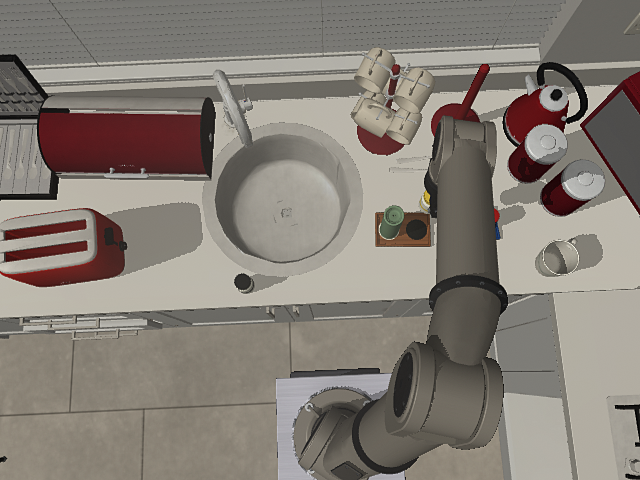

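The wrist view shows the jar upright and over the wooden tray, whose black spot is at (319,186). The top view shows nothing disturbed. I'll lower it slowly.

```bash
python3 - <<'E'
from h import *
s=ml([.5317,-.237,.27],.1);s=ml([.5317,-.237,.17],.12,stop_force=8);print(s['qpos'][6])
s=ml([.5317,-.237,.13],.06,stop_force=6)
s=ml([.5317,-.237,.106],.03,stop_force=6);print(s['qpos'][6])
p,d=camera('side');cv2.imwrite('pics/s5.png',p)
p,d=camera('wrist');cv2.imwrite('pics/w12.png',p)
E
```

```text
t43.5 tcp [ 0.5321 -0.237   0.2705] err [0.0004 0.     0.0005] F [ 0.1 -0.  -1.4] op 0.0434 False
 t44.5 tcp [ 0.5323 -0.2372  0.1708] err [ 0.0006 -0.0002  0.0008] F [ 0.3 -0.2 -1.3] op 0.0436 False
-2.94852885544219
 t45.3 tcp [ 0.5319 -0.237   0.1301] err [ 0.0002 -0.      0.0001] F [ 0.7  0.2 -1.8] op 0.0436 False
 t45.9 tcp [ 0.5316 -0.2369  0.1106] err [-0.0001  0.0001  0.0046] F [-0.8  0.4  6.4] op 0.0436 True
-2.948884282907123
```

View pics/w12.png

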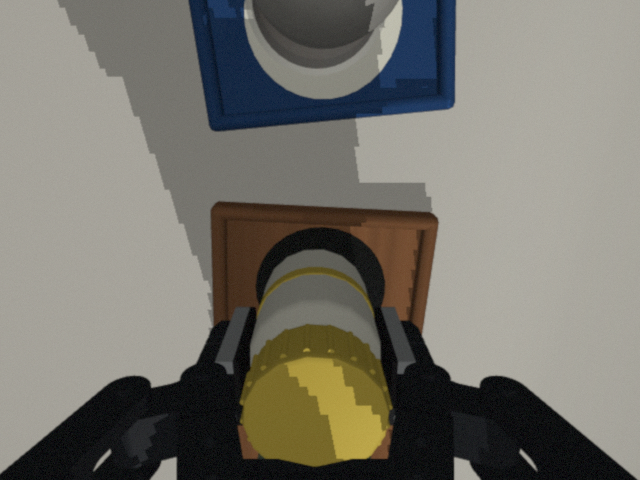

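View pics/s5.png

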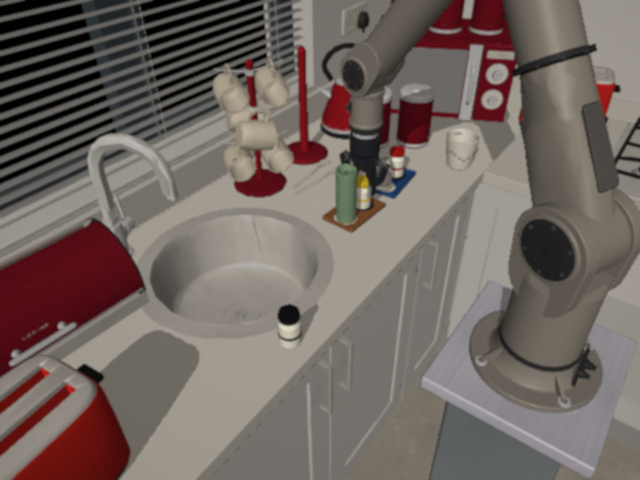

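Jar seated at the centre of the black spot (w12, (320,285)), candle upright next to it. Release, retreat and check from the top and side.

```bash
python3 - <<'E'
from h import *
env.grip(.085);env.dwell(.2)
ml([.5317,-.237,.15],.06);ml([.5317,-.237,.33],.15)
p,d=camera('wrist');cv2.imwrite('pics/w13.png',p)
env.reach([.47,.15,.34],quat(np.radians(-110)));print(env.get_state()['time'])
c=calibration('top');p,d=camera('top');cv2.imwrite('pics/t6.png',p[180:320,200:540].repeat(2,0).repeat(2,1))
q,_=camera('side');cv2.imwrite('pics/s6.png',q)
W=cloud(c,d)
for n,(x,y,h) in dict(pepper=(.532,-.3464,.096),red=(.539,-.4218,.086),candle=(.536,-.161,.15),yellow=(.532,-.2367,.086),black=(.397,.2316,.08)).items():
    w=W[(d>0)&(W[...,2]>h-.012)&(W[...,2]<h+.02)&(np.hypot(W[...,0]-x,W[...,1]-y)<.04)]
    print(n,len(w),((w.max(0)+w.min(0))/2).round(4),w.mean(0).round(4),'target',x,y)
E
```

```text
t47.5 tcp [ 0.5315 -0.237   0.1499] err [-0.0002  0.     -0.0001] F [-0.4 -0.4 -0.6] op 0.0849 False
 t48.9 tcp [ 0.5312 -0.2369  0.329 ] err [-0.0005  0.0001 -0.001 ] F [ 0.3 -0.8  0.1] op 0.0851 False
50.4
pepper 122 [ 0.5317 -0.3445  0.0928] [ 0.5304 -0.3436  0.0915] target 0.532 -0.3464
red 208 [ 0.5405 -0.4222  0.085 ] [ 0.5408 -0.421   0.0851] target 0.539 -0.4218
candle 254 [ 0.5361 -0.1593  0.1468] [ 0.5361 -0.1605  0.1439] target 0.536 -0.161
yellow 201 [ 0.5335 -0.2334  0.0845] [ 0.5328 -0.2329  0.0854] target 0.532 -0.2367
black 211 [0.398  0.232  0.0821] [0.3967 0.2317 0.0798] target 0.397 0.2316
```

View pics/t6.png

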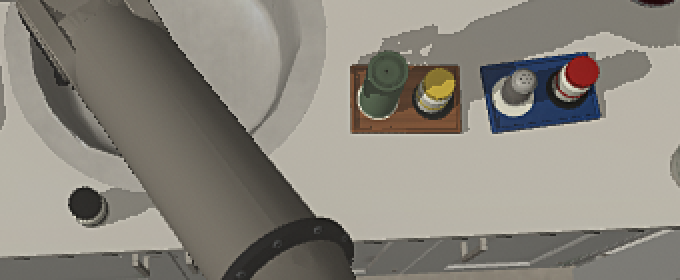

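View pics/s6.png

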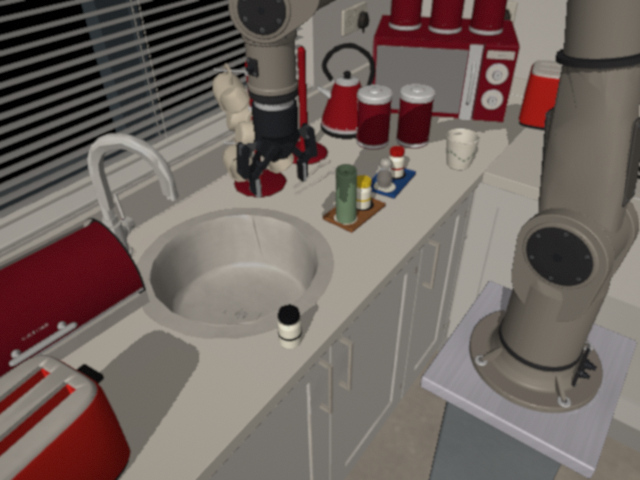

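View pics/w13.png

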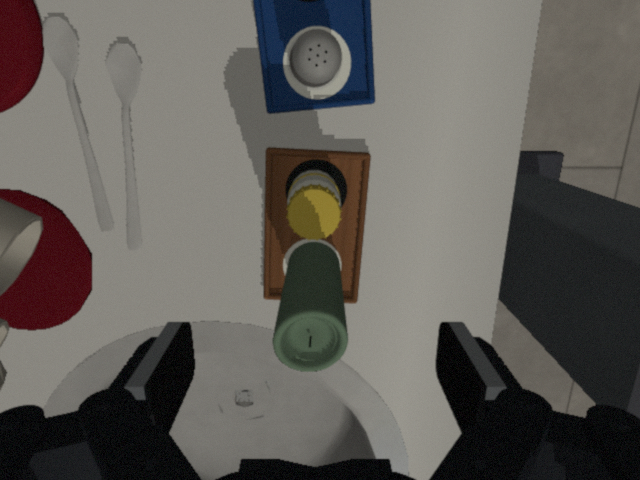

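Everything stands upright on its spot: the top view shows the candle, yellow jar, pepper and red jar in their trays, and the black jar untouched. The arm is clear of everything, so I'll hand in.

```bash
python3 - <<'E'
from h import *
s=env.get_state();print(s['time'],s['force'],abs(s['joint_velocities']).max())
job.job_done()
E
```

```text
50.5 [-0.46130109  0.07387384 -0.96355354] 0.006309812903168251
the job is handed in; nothing more can be done
```

I placed all four items in the order asked and handed the job in at 50.5 s. The pepper shaker is on the blue tray's white spot and the red-lidded jar on its black spot. The green candle is on the wooden tray's white spot and the yellow-lidded jar on its black spot.

**Final checks:** the pictures show all four standing upright on their spots. The top camera's depth puts the pepper, red jar and candle within about 3 mm of their targets. It puts the yellow jar up to about 4 mm off in y. The wrist view taken as that jar touched down showed it centred, so part of the difference is probably measurement error. The black-lidded jar reads as it did at the start, to within about 1 mm.

**Contact and margins:** each item touched down at the expected height, at about 6 N. The arm ended clear of everything with the gripper open. Joint 7 came within 0.02 rad of its limit while placing the yellow jar, but stayed in range.

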